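# Cream tubs into their dishes

### The job

Tidy the dresser: put each of the three closed cream tubs into the round wooden dish of its size - the small tub in the small dish, the medium one in the medium dish, the large one in the large dish - so that each stands upright and flat on the dish's floor, inside its rim. Carry them upright and set them down without dropping them. Leave the lipstick, the candle, the claw clip and the leaf-shaped incense holder where they are.

Things in the scene. Friction and masses are not known exactly. Their poses are not given: they have to be found in the camera images.
- tub_small_center (a point): small cream tub: closed upright cylinder of hard plastic, off-white pot with a dull-pink screw lid, 32 mm in diameter and 48 mm tall, loose. The point is its centre, half-way up (24 mm above its underside); z is its axis, up.
- tub_medium_center (a point): medium cream tub: closed upright cylinder of hard plastic, off-white pot with a dull-pink screw lid, 48 mm in diameter and 52 mm tall, loose. The point is its centre, half-way up (26 mm above its underside); z is its axis, up.
- tub_large_center (a point): large cream tub: closed upright cylinder of hard plastic, off-white pot with a dull-pink screw lid, 64 mm in diameter and 56 mm tall, loose. The point is its centre, half-way up (28 mm above its underside); z is its axis, up.
- dish_small_floor (a point): small round brown wooden dish, fixed to the dresser: 56 mm inside diameter, 64 mm outside, upright rim 4 mm thick whose top is 8 mm above the dresser top, flat inner floor 4 mm above the dresser top. The point is the centre of the inner floor; z up. It belongs to the small tub, which has 12 mm of room all round in it.
- dish_medium_floor (a point): medium round brown wooden dish, fixed to the dresser: 72 mm inside diameter, 80 mm outside, upright rim 4 mm thick whose top is 8 mm above the dresser top, flat inner floor 4 mm above the dresser top. The point is the centre of the inner floor; z up. It belongs to the medium tub, which has 12 mm of room all round in it.
- dish_large_floor (a point): large round brown wooden dish, fixed to the dresser: 88 mm inside diameter, 96 mm outside, upright rim 4 mm thick whose top is 8 mm above the dresser top, flat inner floor 4 mm above the dresser top. The point is the centre of the inner floor; z up. It belongs to the large tub, which has 12 mm of room all round in it.
- lipstick: bystander: closed gold-toned aluminium lipstick standing on end, 20 mm in diameter, 75 mm tall; origin at the centre of its underside, z up.
- candle: bystander: candle in an open white ceramic cup, cream wax sunk below the rim and a black wick, 54 mm in diameter, 65 mm tall; no lid, not a cream tub. Origin at the centre of its underside, z up.
- claw_clip: bystander: black plastic claw hair clip, 72 mm long (its x), 44 mm wide (y), 41 mm tall; origin at the centre of its underside.
- leaf_holder: bystander: flat grey-green ceramic incense holder shaped like a leaf, 140 mm long (its x), about 52 mm wide, 8 mm thick with a 14 mm high knob near one end; origin at the centre of its underside. It lies beyond the other things.
Mind the look-alikes: they are no part of the job. What is shaped like the part that bears tub_large_center but purple is not meant.

How it is judged:
By the outcome, as a careful person would: the job done as asked, in the order asked, and still so for the second after the job is handed in, with the robot touching nothing.
It also fails if it takes over 88 s, if anything falls off the work surface, if the arm or the gripper's body presses on something with over 40 N, if the wrist force passes 120 N, or if a joint passes its speed limit or range.

### The arm

A 7-joint arm with a two-finger parallel gripper is mounted at the origin on the work surface. World frame = base frame: x ahead of the robot, y to its left, z up, the work surface at z = 0. Lengths are in m, angles in rad, forces in N, time in s.
With the tool pointing down it reaches from about 0.4 to 0.85 m from the base axis. Payload 10.4 kg.
Tool frame: the origin (TCP) lies between the finger pads; the fingertips stand 22 mm ahead of it and the grasp point (between the pads) lies 3 mm ahead of it; z points along the fingers, y is the line along which they close (so a half turn about z gives the same grasp; the last joint's range is limited). The gripper opens to 85 mm and grips with 20 to 120 N. Pads are 22 mm wide; open, the fingers measure 114 mm over their backs; the gripper's body (76 mm by 85 mm) begins 54 mm behind the grasp point. The pads swing forward as they close: fully open they stand 13 mm farther back than shut.
Start: joints at [1.326, 0.332, -0.065, 1.46, 0.022, 1.35, -0.088], TCP at [0.138, -0.61, 0.215] pointing down, gripper open.
Joint ranges: [-2.6, 2.6], [-0.5, 2.12], [-1.47, 1.34], [0.16, 2.42], [-1.27, 4.41], [0.06, 2.06], [-2.6, 2.6]. Speed limits (rad/s): [2.22, 2.22, 2.79, 2.79, 3.14, 3.14, 3.14].

### API

Orientations are given as a unit quaternion [x, y, z, w].
In Python, from workcell import manip, camera, ticket, boxes_of, outline_of gives the robot as it stands.
- The arm moves only by the tool carry_out, never from a script. Its argument "deltas" is a list of rows, each a list of 5 numbers: the shift along the tool's x, y, z as a fraction of full scale, then the turn about the tool's z as a fraction of full scale, then the opening, from -1 (shut) to 1 (fully open), so that 0 is half open. In form: [[tx, ty, tz, spin, gripper], ...]. A call has 1 to 20 rows; each row is the pose to reach, as a shift and turn from the pose commanded when the call began, along the tool's axes at that moment; what a row does not reach only later rows make up. Full scale, the value 1, is 150 mm for a shift and 30 degrees for a turn. A row lasts 1/8 s, in which the tool goes at most 62.5 mm and 10.7 degrees, less where a joint would pass 70% of its speed; a pose out of reach is approached as far as the arm can. A call with a number of a shift or a turn outside -1 to 1 is refused whole. A call with a gripper value outside its range is refused whole. The fingers move at their own pace and stop on an object; "force" is the grip in N (left out, the last holds). Time passes only in rows, so rows that repeat a pose let the fingers close. It gives the time, the measured TCP pose, the force, the opening and the grip force at its end, in the units of the state.
- manip.get_obs(): the state, without advancing time (a new reading comes with each control period).
- camera(name): name is "scene" or "top" or "wrist"; returns a dict with "img" (384x512x3 uint8, red, green, blue), "depth" (384x512 float32, m along the optical axis (not along the pixel's ray), 0 where there is no reading), "vertical_fov" (degrees; the focal length in pixels is half the picture's height over the tangent of half this angle, whatever the lens; pixels are square), "cx", "cy" (the principal point, pixels), "R" (3x3) and "t" (3): a world point X has camera coordinates R X + t. Camera axes: x right, y down, z forward; pixel columns grow to the right and rows downward; lengths in m; the calibration is good to about 2 mm. The wrist camera is an equidistant fisheye: a pixel r from the principal point sees the ray r / f radians off the axis. A picture is of the moment at which its call begins.
- ticket.hand_in(): hands the job in; it is judged then, once.
Trained networks look in a picture, given as the dict that the camera call returned (one of the last four; its "shot" number tells which), for a name from the list of things; names that differ only in an ending like _2 or _b are one class to them, and where a whole thing is asked for, a point or a joint stands for the part that bears it (a point fixed in the world has none). Each returns a list of dicts, best first, with "conf" (0 to 1); they miss things now and then, are a little off and sometimes report something else, mostly with a low value. They report only what shows in the picture. A call takes as long as a camera call. They do not tell look-alikes from the thing itself.
- boxes_of(query, picture): "position" ([x, y, z] in m, in world coordinates, good to about 4 mm: the middle of the surface that is visible of it).
- outline_of(query, picture): "region" (384x512 bool, what is visible of it).
The state is a dict: "clock": time; "joint_pos": joint angles; "joint_velocities": joint speeds; "tau": joint torques, N m; "position": TCP position; "ee_rot": TCP orientation; "ft_force": force on the tool from outside, world axes, zero at the start; "torque": the same for the moment, N m; "grip_width": opening from 0.0 (shut) to 1.0 (fully open); "grasp_force": force on a finger pad.
Only numpy, scipy, OpenCV 4.12 (cv2) and the standard library are available. Lean on these libraries where they do the work, as an engineer would, in place of code of your own. Each camera call takes 0.05 s, during which the arm holds its last target. There are 200 camera calls.

## Working session

There is one attempt and no reset: what is moved stays moved. The work goes in short steps, Python scripts to look and compute and a tool call to move; the robot and the scene stay as the last step left them, time stands still between calls to the robot, and variables do not carry over. Pictures are saved under pics/ and viewed, at most 14 in all, crops included, and the job is handed in when it is done.

Besides the shell and the picture viewer there is one more tool, called after "Call:" in YAML: its name, and indented under it one key for each argument. carry_out: Moves the arm, as the interface text tells. Its arguments: {"type":"object","properties":{"deltas":{"type":"array","items":{"type":"array","items":{"type":"number"}}},"force":{"type":"number"}},"required":["deltas"]}

```bash
mkdir -p pics
cat > h.py <<'E'
import numpy as np, cv2
from workcell import manip, camera, ticket, boxes_of, outline_of
def save(p,n): cv2.imwrite(f"pics/{n}.png",p["img"][:,:,::-1])
def pts(p):
    f=192/np.tan(np.radians(p["vertical_fov"])/2)
    v,u=np.mgrid[:384,:512]; d=p["depth"]
    X=np.stack([(u-p["cx"])/f*d,(v-p["cy"])/f*d,d],-1)
    return (X-np.array(p["t"]))@np.array(p["R"])
E
python3 - <<'E'
from h import *
o=manip.get_obs(); print(o["clock"],o["position"],o["ee_rot"],o["grip_width"])
for c in ("top","scene"):
    p=camera(c); save(p,c+"0"); W=pts(p)
    for q in ["tub_small_center","tub_medium_center","tub_large_center","dish_small_floor","dish_medium_floor","dish_large_floor","lipstick","candle","claw_clip","leaf_holder"]:
        for b in boxes_of(q,p)[:4]: print(c,q,np.round(b["position"],3),round(b["conf"],2))
E
```

```text
0.0 [ 0.13741449 -0.60930023  0.21452205] [ 9.93854710e-01  1.10690232e-01 -9.62910246e-05 -6.92436737e-04] 1.0004155955872185
top tub_small_center [ 0.492 -0.098 -0.   ] 0.71
top tub_small_center [0.449 0.066 0.048] 0.43
top tub_medium_center [0.515 0.415 0.053] 0.64
top tub_large_center [ 0.512 -0.373  0.056] 0.66
top tub_large_center [ 0.411 -0.402  0.056] 0.66
top dish_small_floor [ 0.493 -0.099  0.006] 0.86
top dish_medium_floor [0.615 0.238 0.006] 0.83
top dish_large_floor [ 0.636 -0.022  0.05 ] 0.32
top lipstick [0.396 0.274 0.075] 0.41
top candle [ 0.635 -0.02   0.051] 0.6
top claw_clip [ 0.392 -0.251  0.028] 0.57
top leaf_holder [0.775 0.054 0.007] 0.8
scene tub_small_center [0.46  0.066 0.042] 0.45
scene tub_medium_center [0.524 0.416 0.046] 0.73
scene tub_large_center [ 0.532 -0.379  0.059] 0.94
scene tub_large_center [ 0.434 -0.405  0.054] 0.74
scene tub_large_center [0.461 0.064 0.041] 0.5
scene dish_small_floor [ 0.498 -0.096  0.006] 0.7
scene dish_small_floor [0.409 0.268 0.046] 0.42
scene dish_medium_floor [0.617 0.238 0.004] 0.71
scene dish_large_floor [ 0.618 -0.2    0.004] 0.66
scene lipstick [0.408 0.27  0.045] 0.42
scene candle [ 0.65  -0.02   0.054] 0.86
scene candle [ 0.621 -0.202  0.004] 0.35
scene candle [0.525 0.412 0.049] 0.24
scene claw_clip [ 0.402 -0.256  0.032] 0.6
scene leaf_holder [0.78  0.049 0.011] 0.74
```

View pics/top0.png

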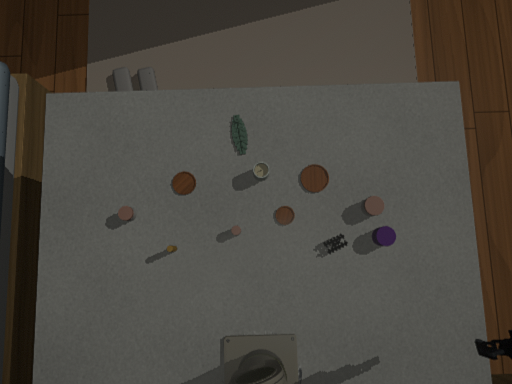

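View pics/scene0.png

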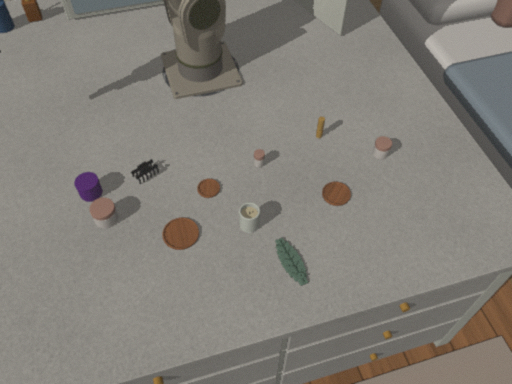

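The large-tub candidates in the top view are the pink-lidded one at (373,206) and the purple one at (384,236). The pink one fits, because the purple is the named look-alike. I'll check it in a crop and measure everything by depth.

Run:
```python
from h import *
p=camera("top"); W=pts(p)
cv2.imwrite("pics/crop1.png",cv2.resize(p["img"][185:260,320:410,::-1],None,fx=6,fy=6,interpolation=cv2.INTER_CUBIC))
def top(n,c,h,r):
    m=(abs(W[...,2]-h)<.008)&(np.hypot(W[...,0]-c[0],W[...,1]-c[1])<r+.03)
    q=W[m]; ctr,rad=cv2.minEnclosingCircle(q[:,:2].astype(np.float32)); print(n,len(q),q.mean(0).round(4),np.round(ctr,4),round(rad,4))
top("S",(.449,.066),.048,.016);top("M",(.515,.415),.052,.024);top("L",(.512,-.373),.056,.032);top("purple",(.411,-.402),.056,.032)
hsv=cv2.cvtColor(p["img"],cv2.COLOR_RGB2HSV)
for n,c,r in (("dS",(.493,-.098),.032),("dM",(.615,.238),.04),("dL",(.618,-.2),.048)):
    m=(hsv[...,1]>90)&(np.hypot(W[...,0]-c[0],W[...,1]-c[1])<r+.03)
    q=W[m]; ctr,rad=cv2.minEnclosingCircle(q[:,:2].astype(np.float32)); print(n,len(q),q.mean(0).round(4),np.round(ctr,4),round(rad,4))
```

```text
S 76 [0.4466 0.0678 0.0472] [0.4468 0.0678] 0.0156
M 177 [0.5125 0.422  0.051 ] [0.513  0.4231] 0.0244
L 308 [ 0.5119 -0.3777  0.0545] [ 0.5127 -0.378 ] 0.0322
purple 320 [ 0.414  -0.4075  0.0545] [ 0.4142 -0.4081] 0.032
dS 253 [ 0.4958 -0.0936  0.0034] [ 0.4951 -0.0938] 0.0305
dM 423 [0.6135 0.2405 0.0039] [0.6133 0.2417] 0.0406
dL 600 [ 0.6165 -0.2     0.0034] [ 0.6159 -0.1998] 0.0477
```

View pics/crop1.png

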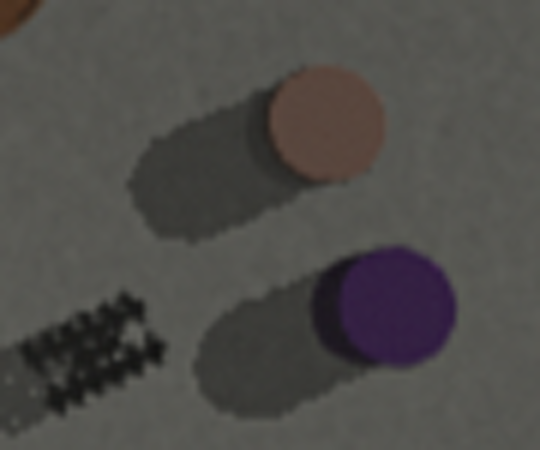

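The crop shows the dull-pink lid (large tub) at the upper right and the purple look-alike below it. The measured radii match the given sizes. I'll go in the order small, medium, large.

Call:
carry_out:
  deltas:
    - [0.2,-0.16,0,0,1]
    - [0.5,-0.4,0,0,1]
    - [0.8,-0.64,0,0,1]
    - [1,-0.8,0,0,1]
  force: 30

```text
clock: 1.65
position: [0.2593, -0.4575, 0.2156]
ee_rot: [0.994, 0.112, 0.0, 0.0]
ft_force: [-0.4, -0.0, 0.4]
grip_width: 0.998
grasp_force: 0.0
```

Call:
carry_out:
  deltas:
    - [0.25,-0.25,0,0,1]
    - [0.5,-0.5,0,0,1]
    - [0.75,-0.75,0,0,1]
    - [1,-1,0,0,1]

```text
clock: 2.15
position: [0.3715, -0.2788, 0.2156]
ee_rot: [0.994, 0.111, 0.0, 0.0]
ft_force: [-0.1, -0.2, -0.5]
grip_width: 0.998
grasp_force: 0.0
```

Call:
carry_out:
  deltas:
    - [0.25,-0.25,0,0,1]
    - [0.5,-0.5,0,0,1]
    - [0.75,-0.75,0,0,1]
    - [1,-1,0,0,1]

```text
clock: 2.65
position: [0.4849, -0.0996, 0.2156]
ee_rot: [0.994, 0.11, 0.0, 0.0]
ft_force: [0.1, -1.0, -0.4]
grip_width: 0.999
grasp_force: 0.0
```

Call:
carry_out:
  deltas:
    - [0,-0.3,0.1,0,1]
    - [0,-0.6,0.3,0,1]
    - [0,-0.9,0.5,0,1]
    - [0,-1,0.5,0,1]
    - [0,-1,0.5,0,1]

```text
clock: 3.28
position: [0.4514, 0.0457, 0.141]
ee_rot: [0.994, 0.111, 0.0, 0.0]
ft_force: [-0.7, -1.4, -0.8]
grip_width: 1.0
grasp_force: 0.0
```

```bash
cat >> h.py <<'E'
from scipy.spatial.transform import Rotation as Ro
def go(*T):
    o=manip.get_obs(); R=Ro.from_quat(o["ee_rot"]).as_matrix(); print("t",round(o["clock"],2),"pos",o["position"].round(4) if hasattr(o["position"],"round") else o["position"],"F",np.round(o["ft_force"],1),"w",round(o["grip_width"],3),"grip",np.round(o["grasp_force"],1),"q",np.round(o["joint_pos"],2))
    for t in T: print("units",np.round(R.T@(np.array(t)-o["position"])/.15,3))
E
python3 -c "
from h import *
go((.4468,.0678,.032))
p=camera('wrist');save(p,'w1')
for b in boxes_of('tub_small_center',p): print(b['position'],b['conf'])"
```

```text
t 3.27 pos [0.4514 0.0457 0.141 ] F [-0.7 -1.4 -0.8] w 1.0 grip 0.0 q [ 0.53  0.06 -0.75  1.96  0.05  1.14 -1.58]
units [ 0.002 -0.151  0.726]
[0.4516, 0.0643, 0.0495] 0.69
```

Call:
carry_out:
  deltas:
    - [0.005,-0.15,0,0,1]
    - [0.005,-0.15,0.2,0,1]
    - [0.005,-0.15,0.45,0,1]
    - [0.005,-0.15,0.65,0,1]
    - [0.005,-0.15,0.726,0,1]
    - [0.005,-0.15,0.726,0,1]
    - [0.005,-0.15,0.726,0,-1]
    - [0.005,-0.15,0.726,0,-1]
    - [0.005,-0.15,0.726,0,-1]
    - [0.005,-0.15,0.726,0,-1]
    - [0.005,-0.15,0.726,0,-1]
    - [0.005,-0.15,0.726,0,-1]
    - [0.005,-0.15,0.726,0,-1]
    - [0.005,-0.15,0.726,0,-1]

```text
clock: 5.12
position: [0.4518, 0.0648, 0.0354]
ee_rot: [0.994, 0.109, 0.004, 0.002]
ft_force: [-0.8, -13.9, 37.6]
grip_width: 0.0
grasp_force: 19.4
```

```bash
python3 -c "
from h import *
go((.4955,-.0937,.12),(.4955,-.0937,.0365))"
```

```text
t 5.12 pos [0.4518 0.0648 0.0354] F [ -0.8 -13.9  37.6] w 0.0 grip 19.4 q [ 0.45  0.23 -0.75  2.06  0.21  0.91 -1.76]
units [ 0.059  1.098 -0.557]
units [ 5.400e-02  1.095e+00 -1.000e-03]
```

```bash
python3 -c "
from h import *
p=camera('wrist');q=camera('scene');r=camera('top')
im=np.hstack([p['img'][:, :, ::-1][::1,::1], cv2.resize(q['img'][100:220,190:350,::-1],(512,384))])
cv2.imwrite('pics/m1.png',cv2.resize(im,(800,300)))
go()"
```

```text
t 5.28 pos [0.4518 0.0648 0.0354] F [ -1.5 -14.   37.7] w -0.001 grip 19.4 q [ 0.45  0.23 -0.75  2.06  0.21  0.91 -1.76]
```

View pics/m1.png

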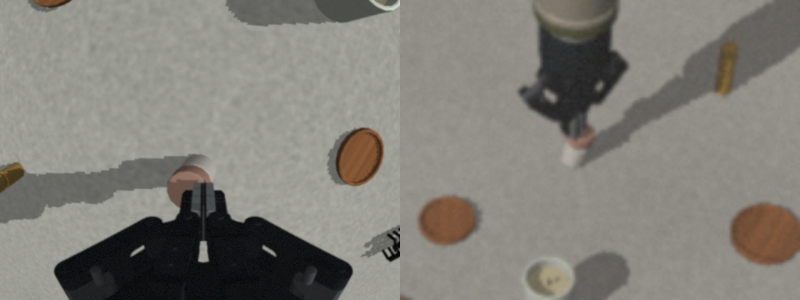

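```bash
python3 -c "
from h import *
for c in ('scene','top'):
    p=camera(c); W=pts(p); hsv=cv2.cvtColor(p['img'],cv2.COLOR_RGB2HSV)
    r=np.hypot(W[...,0]-.455,W[...,1]-.066)<.06
    pink=r&(hsv[...,1]>50)&((hsv[...,0]<12)|(hsv[...,0]>170))&(W[...,2]>.006)
    dark=r&(hsv[...,2]<70)&(W[...,2]>.006)&(W[...,2]<.09)
    wht=r&(W[...,2]>.004)&(W[...,2]<.06)&~pink&~dark
    for n,m in (('pink',pink),('dark',dark),('white',wht)):
        q=W[m]
        if len(q): print(c,n,len(q),q.min(0).round(3),q.mean(0).round(3),q.max(0).round(3))
    s=np.argwhere(pink)
    if c=='scene':
        a,b=s.mean(0).astype(int); im=p['img'][a-30:a+30,b-40:b+40,::-1]
        cv2.imwrite('pics/m2.png',cv2.resize(im,(800,600),interpolation=cv2.INTER_CUBIC))
"
```

```text
scene pink 57 [0.441 0.057 0.036] [0.456 0.074 0.048] [0.464 0.089 0.066]
scene dark 36 [0.449 0.05  0.06 ] [0.456 0.06  0.076] [0.461 0.076 0.09 ]
scene white 208 [0.402 0.007 0.004] [0.456 0.067 0.013] [0.514 0.125 0.059]
```

View pics/m2.png

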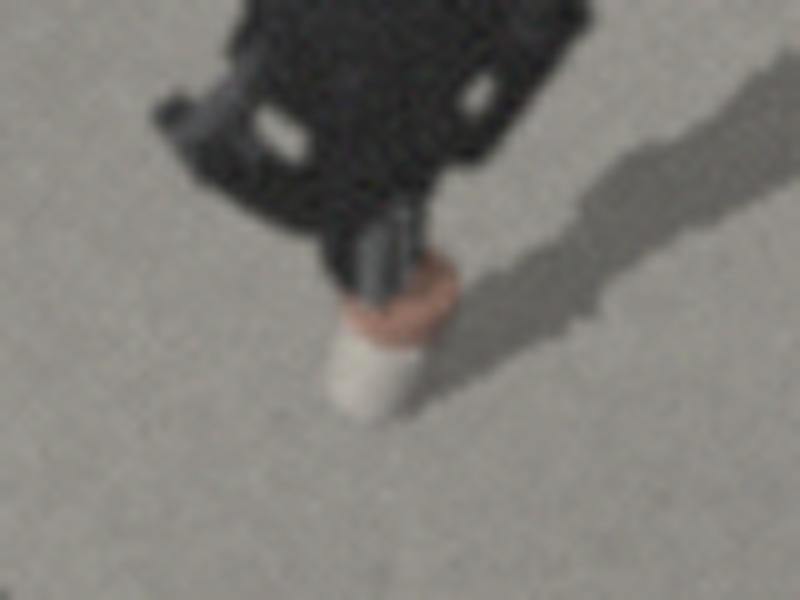

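```bash
python3 -c "
from h import *
p=camera('scene'); W=pts(p); hsv=cv2.cvtColor(p['img'],cv2.COLOR_RGB2HSV)
r=np.hypot(W[...,0]-.455,W[...,1]-.066)<.06
pink=r&(hsv[...,1]>50)&((hsv[...,0]<12)|(hsv[...,0]>170))&(W[...,2]>.006)
s=np.argwhere(pink); a,b=s.mean(0).astype(int); a0,b0=a-30,b-40; print(a0,b0)
for y,x in ((15,38),(20,37),(24,37),(27,37),(29,37),(29,41),(27,44),(31,40),(33,39),(36,37),(40,37)): print(y,x,W[a0+y,b0+x].round(3),p['img'][a0+y,b0+x])
w=camera('wrist'); R=np.array(w['R']);t=np.array(w['t']); print('wristcam',(-R.T@t).round(3),R[2].round(2))
go()
"
```

```text
125 222
15 38 [0.467 0.061 0.127] [45 41 42]
20 37 [0.462 0.06  0.102] [43 45 42]
24 37 [0.459 0.061 0.082] [88 90 90]
27 37 [0.464 0.06  0.075] [84 84 85]
29 37 [0.46  0.061 0.061] [83 86 87]
29 41 [0.454 0.075 0.051] [107  88  80]
27 44 [0.446 0.087 0.046] [105  84  77]
31 40 [0.46 0.07 0.05] [142 111  99]
33 39 [0.461 0.067 0.044] [135 107  92]
36 37 [0.463 0.061 0.034] [174 170 159]
40 37 [0.461 0.062 0.015] [152 149 142]
wristcam [0.53  0.083 0.195] [-0.3  -0.07 -0.95]
t 5.47 pos [0.4518 0.0648 0.0354] F [ -0.8 -13.9  37.6] w 0.003 grip 19.4 q [ 0.45  0.23 -0.75  2.06  0.21  0.91 -1.76]
```

Call:
carry_out:
  deltas:
    - [0,0,-0.03,0,-1]
    - [0,0,-0.06,0,-1]
    - [0,0,-0.1,0,-1]
    - [0,0,-0.15,0,-1]
    - [0,0,-0.25,0,-1]
    - [0,0,-0.4,0,-1]
    - [0,0,-0.6,0,-1]
    - [0,0,-0.6,0,-1]

```text
clock: 6.48
position: [0.4484, 0.0678, 0.124]
ee_rot: [0.994, 0.111, 0.002, 0.0]
ft_force: [0.4, -0.0, 0.1]
grip_width: 0.003
grasp_force: 0.0
```

```bash
python3 -c "
from h import *
go()
p=camera('scene'); W=pts(p)
im=p['img'][100:190,200:320,::-1]
cv2.imwrite('pics/m3.png',cv2.resize(im,(800,600),interpolation=cv2.INTER_CUBIC))
near=(np.hypot(W[...,0]-.45,W[...,1]-.066)<.03)
for z0 in np.arange(.0,.2,.01):
    q=W[near&(W[...,2]>=z0)&(W[...,2]<z0+.01)]
    if len(q): print(round(z0,2),len(q),q.min(0).round(3),q.max(0).round(3))
"
```

```text
t 6.47 pos [0.4484 0.0678 0.124 ] F [ 0.4 -0.   0.1] w 0.003 grip 0.0 q [ 0.51  0.08 -0.78  1.98  0.07  1.1  -1.65]
0.0 128 [0.426 0.038 0.   ] [0.478 0.096 0.009]
0.01 27 [0.445 0.051 0.01 ] [0.462 0.076 0.02 ]
0.02 19 [0.445 0.051 0.02 ] [0.461 0.075 0.03 ]
0.03 21 [0.443 0.051 0.031] [0.461 0.078 0.039]
0.04 61 [0.431 0.05  0.04 ] [0.463 0.081 0.05 ]
0.05 34 [0.431 0.052 0.05 ] [0.461 0.077 0.055]
0.14 10 [0.447 0.056 0.142] [0.46  0.081 0.15 ]
0.15 27 [0.444 0.054 0.15 ] [0.459 0.08  0.159]
0.16 28 [0.443 0.052 0.161] [0.46  0.079 0.169]
0.17 26 [0.45  0.053 0.171] [0.46  0.079 0.179]
0.18 29 [0.435 0.044 0.181] [0.461 0.094 0.19 ]
0.19 72 [0.437 0.039 0.19 ] [0.465 0.094 0.2  ]
```

View pics/m3.png

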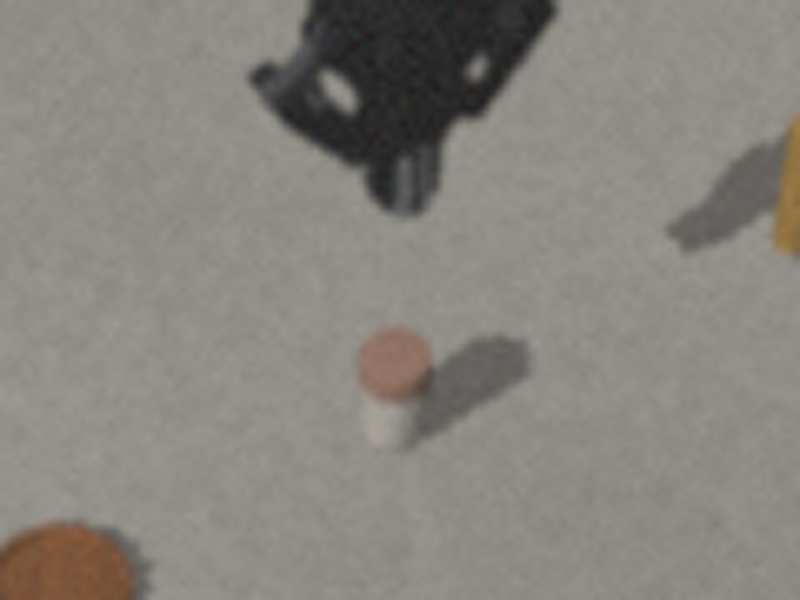

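The tub is upright again at (395,390) in the crop. The shut fingertips, at (405,210), measure z≈0.141 by depth. The stated TCP of 0.124 would put them at 0.102, so the reported z is about 40 mm too low compared with where the fingers actually are. I was therefore closing above the lid and pressing on it. I'll correct for this and check before closing.

Call:
carry_out:
  deltas:
    - [0,0,0,0,1]
    - [0,0,0,0,1]
    - [0,0,0,0,1]
    - [0,0,0,0,1]
    - [0,0,0,0,1]
    - [0,0,0,0,1]
    - [0,0,0.15,0,1]
    - [0,0,0.3,0,1]
    - [0,0,0.45,0,1]
    - [0,0,0.6,0,1]
    - [0,0,0.7,0,1]
    - [0,0,0.75,0,1]
    - [0,0,0.75,0,1]
    - [0,0,0.75,0,1]

```text
clock: 8.28
position: [0.4474, 0.0675, 0.0095]
ee_rot: [0.994, 0.111, 0.0, 0.0]
ft_force: [-0.7, -0.4, -1.1]
grip_width: 1.004
grasp_force: 0.0
```

```bash
python3 -c "
from h import *
go()
p=camera('scene'); W=pts(p)
im=p['img'][100:190,200:320,::-1]
cv2.imwrite('pics/m4.png',cv2.resize(im,(800,600),interpolation=cv2.INTER_CUBIC))
g=(p['img'].max(-1)<95)&(abs(W[...,0]-.45)<.025)&(abs(W[...,1]-.066)<.08)&(W[...,2]>.012)
for s in (1,-1):
    q=W[g&(s*(W[...,1]-.066)>.03)&(W[...,2]<.12)]; print(s,len(q), q[np.argsort(q[:,2])[:6]].round(3).tolist())
"
```

```text
t 8.28 pos [0.4474 0.0675 0.0095] F [-0.7 -0.4 -1.1] w 1.004 grip 0.0 q [ 0.44  0.28 -0.74  2.08  0.25  0.87 -1.8 ]
1 162 [[0.443, 0.112, 0.043], [0.434, 0.109, 0.043], [0.438, 0.11, 0.043], [0.438, 0.107, 0.044], [0.443, 0.109, 0.044], [0.445, 0.114, 0.044]]
-1 197 [[0.459, 0.021, 0.044], [0.464, 0.025, 0.048], [0.463, 0.022, 0.048], [0.463, 0.017, 0.049], [0.462, 0.026, 0.05], [0.462, 0.02, 0.052]]
```

View pics/m4.png

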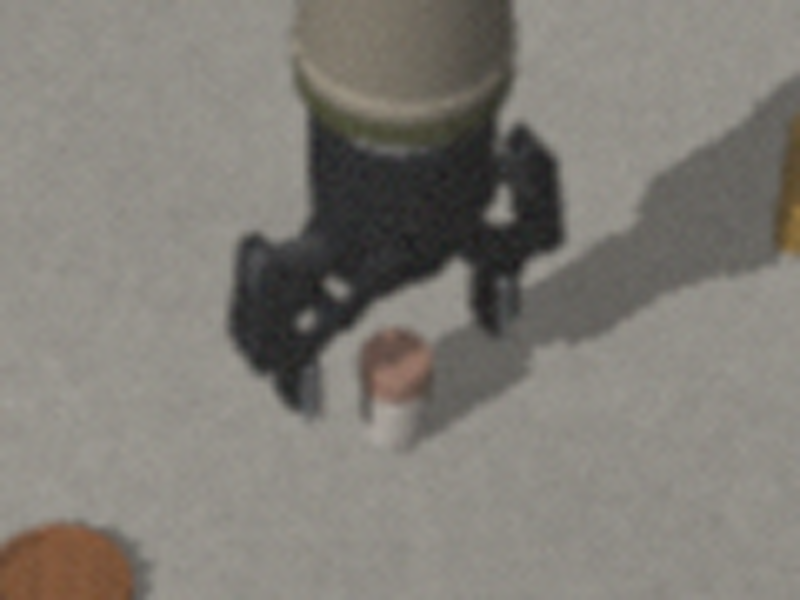

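The fingers straddle the tub and the open tips are at about z=0.042. I'll go another 18 mm down and close.

Call:
carry_out:
  deltas:
    - [0,0,0.06,0,1]
    - [0,0,0.12,0,1]
    - [0,0,0.12,0,1]
    - [0,0,0.12,0,-1]
    - [0,0,0.12,0,-1]
    - [0,0,0.12,0,-1]
    - [0,0,0.12,0,-1]
    - [0,0,0.12,0,-1]
    - [0,0,0.12,0,-1]
    - [0,0,0.12,0,-1]
    - [0,0,0.12,0,-1]

```text
clock: 9.7
position: [0.4471, 0.0674, -0.0088]
ee_rot: [0.994, 0.111, 0.0, 0.0]
ft_force: [-1.9, 0.3, 5.2]
grip_width: 0.369
grasp_force: 29.6
```

```bash
python3 -c "
from h import *
go((.4955,-.0937,.08),(.4955,-.0937,-.0035))"
```

```text
t 9.7 pos [ 0.4471  0.0674 -0.0088] F [-1.9  0.3  5.2] w 0.369 grip 29.6 q [ 0.42  0.31 -0.73  2.09  0.28  0.83 -1.83]
units [ 0.079  1.119 -0.592]
units [ 0.079  1.119 -0.035]
```

Call:
carry_out:
  deltas:
    - [0,0,-0.1,0,-1]
    - [0,0,-0.25,0,-1]
    - [0,0,-0.4,0,-1]
    - [0.02,0.15,-0.4,0,-1]
    - [0.04,0.35,-0.4,0,-1]
    - [0.06,0.6,-0.4,0,-1]
    - [0.08,0.8,-0.4,0,-1]
    - [0.08,0.95,-0.4,0,-1]
    - [0.08,1,-0.4,0,-1]
    - [0.08,1,-0.4,0,-1]

```text
clock: 10.95
position: [0.4916, -0.076, 0.0512]
ee_rot: [0.994, 0.111, 0.0, -0.0]
ft_force: [0.1, 0.6, 0.1]
grip_width: 0.366
grasp_force: 29.8
```

```bash
python3 -c "
from h import *
go((.4955,-.0937,-.0035))
p=camera('scene'); W=pts(p)
im=p['img'][120:220,170:303,::-1]
cv2.imwrite('pics/m5.png',cv2.resize(im,(665,500),interpolation=cv2.INTER_CUBIC))
"
```

```text
t 10.95 pos [ 0.4916 -0.076   0.0512] F [0.1 0.6 0.1] w 0.366 grip 29.8 q [ 0.65  0.29 -0.66  1.94  0.21  0.98 -1.45]
units [-0.001  0.121  0.365]
```

View pics/m5.png

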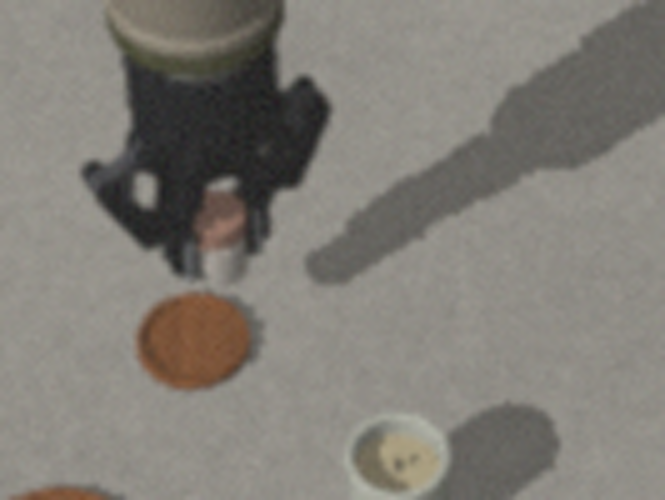

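Tub held upright at (222,240) in the crop, above and beside the small dish at (195,340).

Call:
carry_out:
  deltas:
    - [0,0.06,0,0,-1]
    - [0,0.12,0.0,0,-1]
    - [0,0.12,0.08,0,-1]
    - [0,0.12,0.18,0,-1]
    - [0,0.12,0.27,0,-1]
    - [0,0.12,0.32,0,-1]
    - [0,0.12,0.35,0,-1]
    - [0,0.12,0.362,0,-1]
    - [0,0.12,0.362,0,-1]
    - [0,0.12,0.362,0,-1]

```text
clock: 12.25
position: [0.4958, -0.0939, -0.0031]
ee_rot: [0.994, 0.111, 0.0, 0.0]
ft_force: [-0.2, 0.2, -0.2]
grip_width: 0.366
grasp_force: 29.8
```

```bash
python3 -c "
from h import *
go()
p=camera('scene'); W=pts(p); hsv=cv2.cvtColor(p['img'],cv2.COLOR_RGB2HSV)
m=(np.hypot(W[...,0]-.4955,W[...,1]+.0937)<.05)
q=W[m&(p['img'].min(-1)>115)&(W[...,2]>.005)&(W[...,2]<.06)]; print(len(q),q.min(0).round(3),q.max(0).round(3))
k=m&(hsv[...,1]<100)&(p['img'].max(-1)>95)&(W[...,2]>.035)&(W[...,2]<.062); q=W[k]; print('lid',q.min(0).round(3),q.max(0).round(3),np.percentile(q[:,2],90))"
```

```text
t 12.25 pos [ 0.4958 -0.0939 -0.0031] F [-0.2  0.2 -0.2] w 0.366 grip 29.8 q [ 0.64  0.39 -0.61  1.96  0.28  0.88 -1.47]
48 [ 0.474 -0.142  0.005] [ 0.544 -0.057  0.043]
lid [ 0.478 -0.134  0.035] [ 0.514 -0.082  0.061] 0.05727667209125491
```

Call:
carry_out:
  deltas:
    - [0,0,0.01,0,-1]
    - [0,0,0.01,0,-1]

```text
clock: 12.55
position: [0.4957, -0.0939, -0.0048]
ee_rot: [0.994, 0.111, 0.0, 0.0]
ft_force: [-0.1, -0.5, 0.5]
grip_width: 0.365
grasp_force: 29.8
```

Call:
carry_out:
  deltas:
    - [0,0,0.008,0,-1]
    - [0,0,0.008,0,-1]

```text
clock: 12.8
position: [0.4958, -0.0939, -0.0049]
ee_rot: [0.994, 0.111, -0.0, 0.0]
ft_force: [-8.0, 0.2, 17.5]
grip_width: 0.364
grasp_force: 31.5
```

Contact. Release and rise.

Call:
carry_out:
  deltas:
    - [0,0,-0.006,0,-1]
    - [0,0,-0.006,0,0.2]
    - [0,0,-0.006,0,0.6]
    - [0,0,-0.006,0,1]
    - [0,0,-0.006,0,1]
    - [0,0,-0.006,0,1]
    - [0,0,-0.1,0,1]
    - [0,0,-0.3,0,1]
    - [0,0,-0.6,0,1]
    - [0,0,-0.9,0,1]
    - [0,0,-0.9,0,1]

```text
clock: 14.18
position: [0.4979, -0.094, 0.1332]
ee_rot: [0.994, 0.111, 0.003, 0.002]
ft_force: [0.2, 0.2, -0.5]
grip_width: 1.0
grasp_force: 0.0
```

```bash
python3 -c "
from h import *
go((.5128,.4225,.13))
p=camera('scene'); W=pts(p)
im=p['img'][120:220,170:303,::-1]
cv2.imwrite('pics/m6.png',cv2.resize(im,(665,500),interpolation=cv2.INTER_CUBIC))
"
```

```text
t 14.18 pos [ 0.4979 -0.094   0.1332] F [ 0.2  0.2 -0.5] w 1.0 grip 0.0 q [ 0.71  0.19 -0.67  1.85  0.13  1.14 -1.36]
units [ 0.855 -3.337  0.014]
```

View pics/m6.png

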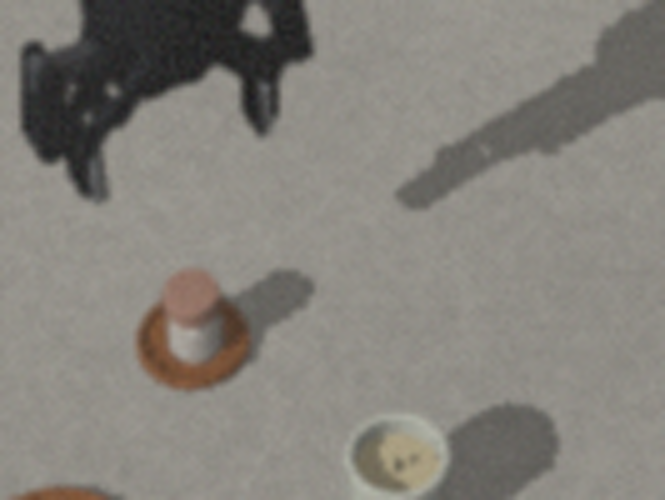

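Small tub stands in its dish. On to the medium tub, spinning the tool −30° on the way to keep joint 7 in range.

Call:
carry_out:
  deltas:
    - [0.06,-0.25,0,-0.3,1]
    - [0.12,-0.5,0,-0.6,1]
    - [0.2,-0.75,0,-0.9,1]
    - [0.25,-1,0,-1,1]
    - [0.25,-1,0,-1,1]

```text
clock: 14.85
position: [0.4981, 0.0641, 0.1284]
ee_rot: [0.93, 0.367, -0.0, -0.001]
ft_force: [-0.4, -0.5, 0.7]
grip_width: 0.996
grasp_force: 0.0
```

```bash
python3 -c "
from h import *
go((.5128,.4225,.1))"
```

```text
t 14.85 pos [0.4981 0.0641 0.1284] F [-0.4 -0.5  0.7] w 0.996 grip 0.0 q [ 0.54  0.23 -0.83  1.85  0.18  1.14 -1.18]
units [ 1.702 -1.68   0.192]
```

Call:
carry_out:
  deltas:
    - [0.25,-0.25,0,0,1]
    - [0.5,-0.5,0,0,1]
    - [0.75,-0.75,0,0,1]
    - [1,-1,0,0,1]

```text
clock: 15.35
position: [0.5078, 0.2728, 0.1281]
ee_rot: [0.932, 0.363, -0.001, 0.0]
ft_force: [1.1, -1.1, -0.0]
grip_width: 1.001
grasp_force: 0.0
```

Call:
carry_out:
  deltas:
    - [0.25,-0.25,0,0,1]
    - [0.5,-0.5,0,0,1]
    - [0.7,-0.68,0,0,1]
    - [0.7,-0.68,0.1,0,1]
    - [0.7,-0.68,0.19,0,1]
    - [0.7,-0.68,0.19,0,1]

```text
clock: 16.1
position: [0.5159, 0.4162, 0.0984]
ee_rot: [0.932, 0.363, -0.001, 0.001]
ft_force: [-1.2, -0.9, -1.2]
grip_width: 0.999
grasp_force: 0.0
```

```bash
python3 -c "
from h import *
go((.5128,.4225,-.006))
p=camera('wrist')
for b in boxes_of('tub_medium_center',p): print(b['position'],b['conf'])
p=camera('scene'); W=pts(p)
g=(p['img'].max(-1)<95)&(np.hypot(W[...,0]-.513,W[...,1]-.4225)<.075)&(W[...,2]>.06)
q=W[g]; print(len(q), q[np.argsort(q[:,2])[:8]].round(3).tolist())
for b in boxes_of('tub_medium_center',p): print(b['position'],b['conf'])
"
```

```text
t 16.1 pos [0.5159 0.4162 0.0984] F [-1.2 -0.9 -1.2] w 0.999 grip 0.0 q [-0.18  0.64 -0.82  1.45  0.48  1.26 -1.88]
units [ 0.015 -0.045  0.696]
[0.5184, 0.4263, 0.0516] 0.97
[0.5859, -0.1887, 0.0015] 0.63
2025 [[0.488, 0.454, 0.133], [0.486, 0.446, 0.134], [0.484, 0.446, 0.135], [0.549, 0.387, 0.136], [0.491, 0.455, 0.136], [0.553, 0.385, 0.137], [0.548, 0.376, 0.137], [0.489, 0.455, 0.138]]
[0.5233, 0.4133, 0.0482] 0.67
```

Call:
carry_out:
  deltas:
    - [0.025,-0.042,0.0,0,1]
    - [0.025,-0.042,0.15,0,1]
    - [0.025,-0.042,0.3,0,1]
    - [0.025,-0.042,0.45,0,1]
    - [0.025,-0.042,0.58,0,1]
    - [0.025,-0.042,0.66,0,1]
    - [0.025,-0.042,0.7,0,1]
    - [0.025,-0.042,0.7,0,1]

```text
clock: 17.3
position: [0.5141, 0.4262, -0.0046]
ee_rot: [0.931, 0.364, 0.0, -0.0]
ft_force: [-0.1, 0.4, 0.4]
grip_width: 0.998
grasp_force: 0.0
```

Call:
carry_out:
  deltas:
    - [0,0,0,0,-1]
    - [0,0,0,0,-1]
    - [0,0,0,0,-1]
    - [0,0,0,0,-1]
    - [0,0,0,0,-1]
    - [0,0,0,0,-1]
    - [0,0,0,0,-1]

```text
clock: 18.18
position: [0.5145, 0.4263, -0.0039]
ee_rot: [0.931, 0.364, 0.001, -0.0]
ft_force: [-0.1, -0.6, 5.8]
grip_width: 0.552
grasp_force: 31.1
```

```bash
python3 -c "
from h import *
go((.6133,.241,.05))"
```

```text
t 18.18 pos [ 0.5145  0.4263 -0.0039] F [-0.1 -0.6  5.8] w 0.552 grip 31.1 q [-0.23  0.75 -0.77  1.51  0.56  1.11 -1.94]
units [-0.353  1.355 -0.359]
```

Call:
carry_out:
  deltas:
    - [0,0,-0.1,0,-1]
    - [0,0,-0.25,0,-1]
    - [0,0,-0.4,0,-1]
    - [-0.05,0.15,-0.4,0,-1]
    - [-0.1,0.4,-0.4,0,-1]
    - [-0.17,0.65,-0.4,0,-1]
    - [-0.22,0.85,-0.4,0,-1]
    - [-0.26,1,-0.4,0,-1]
    - [-0.26,1,-0.4,0,-1]

```text
clock: 19.3
position: [0.5886, 0.2874, 0.056]
ee_rot: [0.932, 0.363, 0.0, 0.0]
ft_force: [0.1, 0.8, -1.4]
grip_width: 0.556
grasp_force: 31.2
```

Call:
carry_out:
  deltas:
    - [-0.04,0.15,0,0,-1]
    - [-0.09,0.3,0,0,-1]
    - [-0.09,0.35,0,0,-1]
    - [-0.09,0.35,0,0,-1]
    - [-0.09,0.35,0,0,-1]

```text
clock: 19.92
position: [0.6121, 0.2432, 0.0555]
ee_rot: [0.931, 0.365, 0.0, -0.0]
ft_force: [0.3, 0.4, -0.9]
grip_width: 0.555
grasp_force: 31.2
```

```bash
python3 -c "
from h import *
go((.6133,.241,.002))
p=camera('scene'); W=pts(p); hsv=cv2.cvtColor(p['img'],cv2.COLOR_RGB2HSV)
im=p['img'][120:240,270:430,::-1]
cv2.imwrite('pics/m7.png',cv2.resize(im,(640,480),interpolation=cv2.INTER_CUBIC))
p=camera('top'); W=pts(p); hsv=cv2.cvtColor(p['img'],cv2.COLOR_RGB2HSV)
m=(np.hypot(W[...,0]-.613,W[...,1]-.241)<.06)&(W[...,2]<.01)&(hsv[...,1]>90); print(W[m].mean(0),m.sum())
"
```

```text
t 19.93 pos [0.6121 0.2432 0.0555] F [ 0.3  0.4 -0.9] w 0.555 grip 31.2 q [ 0.11  0.66 -0.78  1.5   0.49  1.18 -1.58]
units [-0.004  0.016  0.357]
[nan nan nan] 0<string>:8: RuntimeWarning: Mean of empty slice.
  ret = um.true_divide(
```

View pics/m7.png

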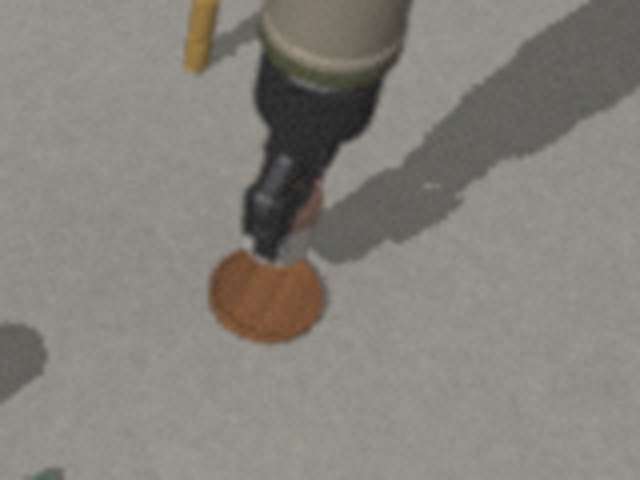

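Medium tub is held above its dish, which shows at (268,295). Lowering.

Call:
carry_out:
  deltas:
    - [0,0.015,0.06,0,-1]
    - [0,0.015,0.15,0,-1]
    - [0,0.015,0.24,0,-1]
    - [0,0.015,0.3,0,-1]
    - [0,0.015,0.34,0,-1]
    - [0,0.015,0.353,0,-1]
    - [0,0.015,0.353,0,-1]
    - [0,0.015,0.353,0,-1]

```text
clock: 21.02
position: [0.6146, 0.2401, 0.0029]
ee_rot: [0.931, 0.364, 0.0, 0.0]
ft_force: [-0.2, 0.0, -0.8]
grip_width: 0.555
grasp_force: 31.2
```

Call:
carry_out:
  deltas:
    - [0,0,0.01,0,-1]
    - [0,0,0.01,0,-1]

```text
clock: 21.28
position: [0.6144, 0.2399, 0.0009]
ee_rot: [0.931, 0.364, -0.0, 0.0]
ft_force: [-0.5, 0.0, -0.9]
grip_width: 0.553
grasp_force: 31.2
```

Call:
carry_out:
  deltas:
    - [0,0,0.008,0,-1]
    - [0,0,0.008,0,-1]

```text
clock: 21.52
position: [0.6145, 0.24, 0.0002]
ee_rot: [0.931, 0.364, 0.0, 0.0]
ft_force: [-2.4, -1.4, 4.3]
grip_width: 0.55
grasp_force: 31.4
```

Contact. Release and rise.

Call:
carry_out:
  deltas:
    - [0,0,0,0,0.3]
    - [0,0,0,0,0.6]
    - [0,0,0,0,1]
    - [0,0,0,0,1]
    - [0,0,0,0,1]
    - [0,0,-0.1,0,1]
    - [0,0,-0.3,0,1]
    - [0,0,-0.6,0,1]
    - [0,0,-0.9,0,1]
    - [0,0,-0.9,0,1]

```text
clock: 22.78
position: [0.6162, 0.2415, 0.1401]
ee_rot: [0.931, 0.364, 0.004, -0.0]
ft_force: [0.8, 0.5, -0.2]
grip_width: 0.997
grasp_force: 0.0
```

```bash
python3 -c "
from h import *
go((.5125,-.378,.13))
p=camera('scene'); W=pts(p)
im=p['img'][120:240,270:430,::-1]
cv2.imwrite('pics/m8.png',cv2.resize(im,(640,480),interpolation=cv2.INTER_CUBIC))
"
```

```text
t 22.77 pos [0.6162 0.2415 0.1401] F [ 0.8  0.5 -0.2] w 0.997 grip 0.0 q [ 0.13  0.59 -0.82  1.42  0.43  1.31 -1.54]
units [-3.31   2.566  0.052]
```

View pics/m8.png

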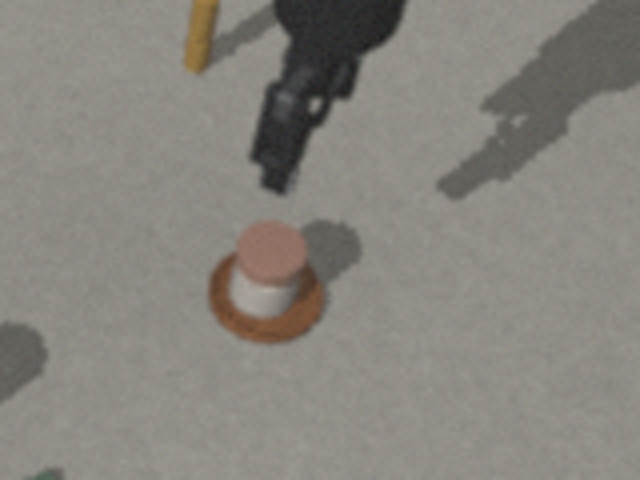

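Medium tub stands in its dish at (270,270). On to the large pink one, spinning back +30°.

Call:
carry_out:
  deltas:
    - [-0.25,0.2,0,0.3,1]
    - [-0.5,0.4,0,0.6,1]
    - [-0.75,0.6,0,0.9,1]
    - [-1,0.78,0,1,1]
    - [-1,0.78,0,1,1]

```text
clock: 23.45
position: [0.5828, 0.0472, 0.1338]
ee_rot: [0.994, 0.107, -0.001, 0.001]
ft_force: [-1.2, -0.8, 0.5]
grip_width: 0.997
grasp_force: 0.0
```

```bash
python3 -c "
from h import *
go((.5125,-.378,.1))"
```

```text
t 23.45 pos [0.5828 0.0472 0.1338] F [-1.2 -0.8  0.5] w 0.997 grip 0.0 q [ 0.43  0.4  -0.73  1.64  0.28  1.21 -1.72]
units [-1.062  2.669  0.234]
```

Call:
carry_out:
  deltas:
    - [-0.1,0.3,0,0,1]
    - [-0.2,0.6,0,0,1]
    - [-0.3,0.9,0,0,1]
    - [-0.35,1,0,0,1]

```text
clock: 23.95
position: [0.5646, -0.1081, 0.134]
ee_rot: [0.994, 0.109, -0.001, 0.0]
ft_force: [-0.0, 0.8, 0.5]
grip_width: 0.998
grasp_force: 0.0
```

Call:
carry_out:
  deltas:
    - [-0.1,0.3,0,0,1]
    - [-0.2,0.6,0,0,1]
    - [-0.35,0.9,0,0,1]
    - [-0.4,1,0,0,1]

```text
clock: 24.45
position: [0.5388, -0.2674, 0.134]
ee_rot: [0.994, 0.109, -0.001, -0.0]
ft_force: [0.7, 0.1, -0.1]
grip_width: 0.995
grasp_force: 0.0
```

Call:
carry_out:
  deltas:
    - [-0.15,0.3,0,0,1]
    - [-0.31,0.66,0,0,1]
    - [-0.31,0.66,0.15,0,1]
    - [-0.31,0.66,0.2,0,1]
    - [-0.31,0.66,0.2,0,1]

```text
clock: 25.08
position: [0.517, -0.3696, 0.1044]
ee_rot: [0.994, 0.112, -0.0, -0.001]
ft_force: [-0.7, 0.4, 0.3]
grip_width: 0.999
grasp_force: 0.0
```

```bash
python3 -c "
from h import *
go((.5125,-.378,-.004))
p=camera('wrist'); save(p,'w2')
for b in boxes_of('tub_large_center',p): print(b['position'],b['conf'])
p=camera('scene'); W=pts(p)
g=(p['img'].max(-1)<95)&(np.hypot(W[...,0]-.5125,W[...,1]+.378)<.085)&(W[...,2]>.07)
q=W[g]; 
for s in (1,-1):
    k=q[s*(q[:,1]+.378)>.02]; print(len(k), k[np.argsort(k[:,2])[:8]].round(3).tolist())
"
```

```text
t 25.07 pos [ 0.517  -0.3696  0.1044] F [-0.7  0.4  0.3] w 0.999 grip 0.0 q [ 0.96  0.49 -0.55  1.54  0.27  1.19 -0.98]
units [-0.042  0.049  0.723]
[0.5236, -0.3753, 0.0533] 0.98
[0.433, -0.4082, 0.0562] 0.55
2506 [[0.51, -0.322, 0.134], [0.511, -0.329, 0.138], [0.499, -0.331, 0.141], [0.507, -0.32, 0.142], [0.515, -0.324, 0.142], [0.507, -0.33, 0.142], [0.515, -0.326, 0.143], [0.509, -0.317, 0.144]]
691 [[0.534, -0.415, 0.14], [0.535, -0.413, 0.14], [0.532, -0.413, 0.141], [0.533, -0.417, 0.143], [0.532, -0.421, 0.143], [0.531, -0.423, 0.144], [0.536, -0.414, 0.146], [0.532, -0.42, 0.147]]
```

View pics/w2.png

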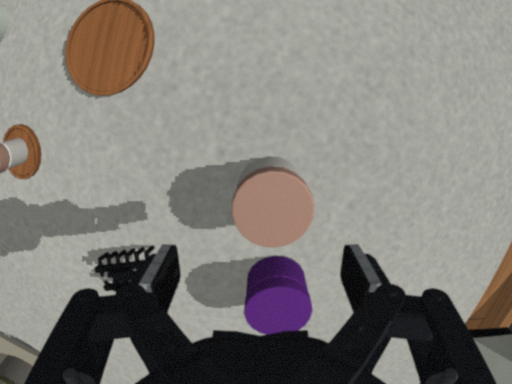

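The wrist view has the pink large tub at (273,207) between the fingers, with purple nearer the palm at (278,295) and out of the fingers' way. Large dish at (110,47).

Call:
carry_out:
  deltas:
    - [-0.025,0.052,0.0,0,1]
    - [-0.025,0.052,0.15,0,1]
    - [-0.025,0.052,0.3,0,1]
    - [-0.025,0.052,0.45,0,1]
    - [-0.025,0.052,0.58,0,1]
    - [-0.025,0.052,0.67,0,1]
    - [-0.025,0.052,0.72,0,1]
    - [-0.025,0.052,0.72,0,1]

```text
clock: 26.22
position: [0.5142, -0.3803, -0.0034]
ee_rot: [0.994, 0.111, -0.0, -0.0]
ft_force: [0.4, -0.5, 0.1]
grip_width: 1.001
grasp_force: 0.0
```

Call:
carry_out:
  deltas:
    - [0,0,0,0,-1]
    - [0,0,0,0,-1]
    - [0,0,0,0,-1]
    - [0,0,0,0,-1]
    - [0,0,0,0,-1]
    - [0,0,0,0,-1]
  force: 40

```text
clock: 26.98
position: [0.5149, -0.3808, -0.0022]
ee_rot: [0.994, 0.111, 0.001, 0.001]
ft_force: [-0.7, 0.3, 5.1]
grip_width: 0.743
grasp_force: 44.3
```

```bash
python3 -c "
from h import *
go((.6162,-.2,.05))"
```

```text
t 26.98 pos [ 0.5149 -0.3808 -0.0022] F [-0.7  0.3  5.1] w 0.743 grip 44.3 q [ 0.95  0.62 -0.5   1.6   0.34  1.01 -1.01]
units [ 0.924 -1.026 -0.349]
```

Call:
carry_out:
  deltas:
    - [0,0,-0.1,0,-1]
    - [0,0,-0.25,0,-1]
    - [0,0,-0.4,0,-1]
    - [0,0,-0.4,0,-1]
    - [0.15,-0.15,-0.4,0,-1]
    - [0.35,-0.35,-0.4,0,-1]
    - [0.55,-0.6,-0.4,0,-1]
    - [0.75,-0.82,-0.4,0,-1]
    - [0.88,-0.95,-0.4,0,-1]
    - [0.92,-1,-0.4,0,-1]
    - [0.92,-1,-0.4,0,-1]

```text
clock: 28.35
position: [0.6154, -0.2039, 0.0564]
ee_rot: [0.994, 0.111, -0.0, 0.0]
ft_force: [-0.1, 0.6, -0.2]
grip_width: 0.74
grasp_force: 44.3
```

```bash
python3 -c "
from h import *
go((.6162,-.2,.004))
p=camera('scene'); W=pts(p)
im=p['img'][160:280,90:250,::-1]
cv2.imwrite('pics/m9.png',cv2.resize(im,(640,480),interpolation=cv2.INTER_CUBIC))
"
```

```text
t 28.35 pos [ 0.6154 -0.2039  0.0564] F [-0.1  0.6 -0.2] w 0.74 grip 44.3 q [ 0.67  0.58 -0.57  1.54  0.33  1.12 -1.32]
units [ 0.011 -0.025  0.349]
```

View pics/m9.png

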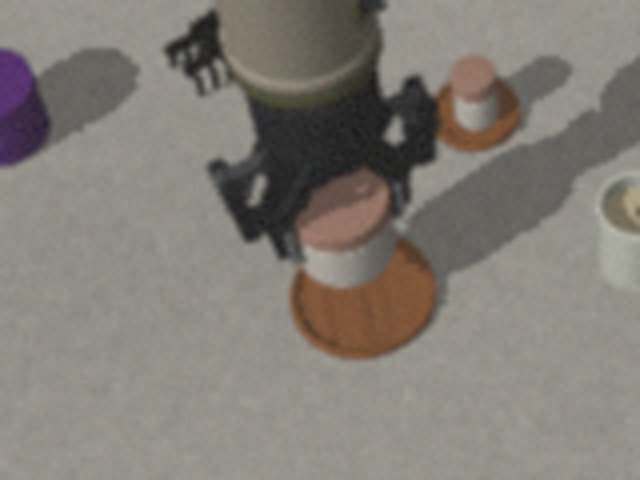

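Large tub is held level over its dish at (362,300). Lowering.

Call:
carry_out:
  deltas:
    - [0.01,-0.025,0.05,0,-1]
    - [0.01,-0.025,0.14,0,-1]
    - [0.01,-0.025,0.23,0,-1]
    - [0.01,-0.025,0.29,0,-1]
    - [0.01,-0.025,0.33,0,-1]
    - [0.01,-0.025,0.343,0,-1]
    - [0.01,-0.025,0.343,0,-1]
    - [0.01,-0.025,0.343,0,-1]

```text
clock: 29.4
position: [0.6168, -0.1997, 0.0058]
ee_rot: [0.994, 0.111, 0.0, 0.0]
ft_force: [0.5, 0.7, -1.6]
grip_width: 0.742
grasp_force: 44.3
```

Call:
carry_out:
  deltas:
    - [0,0,0.01,0,-1]
    - [0,0,0.01,0,-1]

```text
clock: 29.65
position: [0.6164, -0.1997, 0.0038]
ee_rot: [0.994, 0.111, -0.0, 0.0]
ft_force: [0.1, -0.2, -1.4]
grip_width: 0.741
grasp_force: 44.3
```

Call:
carry_out:
  deltas:
    - [0,0,0.006,0,-1]
    - [0,0,0.006,0,-1]

```text
clock: 29.9
position: [0.6165, -0.1997, 0.0028]
ee_rot: [0.994, 0.111, -0.0, 0.0]
ft_force: [0.1, 0.3, -2.3]
grip_width: 0.744
grasp_force: 44.3
```

Call:
carry_out:
  deltas:
    - [0,0,0.007,0,-1]
    - [0,0,0.007,0,-1]

```text
clock: 30.15
position: [0.6165, -0.1996, 0.0018]
ee_rot: [0.994, 0.111, 0.0, 0.0]
ft_force: [-0.2, 0.0, -1.0]
grip_width: 0.744
grasp_force: 44.5
```

Call:
carry_out:
  deltas:
    - [0,0,0.005,0,-1]
    - [0,0,0.005,0,-1]

```text
clock: 30.4
position: [0.6165, -0.1997, 0.0018]
ee_rot: [0.994, 0.111, -0.0, 0.0]
ft_force: [-3.4, 0.9, 5.9]
grip_width: 0.74
grasp_force: 44.9
```

Contact. Release, rise, check.

Call:
carry_out:
  deltas:
    - [0,0,0,0,0.6]
    - [0,0,0,0,0.8]
    - [0,0,0,0,1]
    - [0,0,0,0,1]
    - [0,0,0,0,1]
    - [0,0,-0.1,0,1]
    - [0,0,-0.3,0,1]
    - [0,0,-0.6,0,1]
    - [0,0,-0.9,0,1]
    - [0,0,-0.9,0,1]

```text
clock: 31.65
position: [0.6189, -0.1999, 0.1416]
ee_rot: [0.994, 0.111, 0.004, 0.002]
ft_force: [0.6, 0.5, -0.8]
grip_width: 1.003
grasp_force: 0.0
```

Call:
carry_out:
  deltas:
    - [-0.2,0.3,0,0,1]
    - [-0.4,0.6,-0.1,0,1]
    - [-0.5,0.9,-0.2,0,1]
    - [-0.5,1,-0.2,0,1]
    - [-0.5,1,-0.2,0,1]
    - [-0.5,1,-0.2,0,1]

```text
clock: 32.4
position: [0.5769, -0.36, 0.1656]
ee_rot: [0.994, 0.112, -0.0, -0.001]
ft_force: [-0.5, -0.0, 0.3]
grip_width: 0.999
grasp_force: 0.0
```

```bash
python3 -c "
from h import *
go()
p=camera('top'); W=pts(p); s=camera('scene'); save(s,'final')
for n,c,h,r in (('S',(.4955,-.0937),.052,.016),('M',(.6133,.241),.056,.024),('L',(.6162,-.2),.06,.032)):
    q=W[(abs(W[...,2]-h)<.008)&(np.hypot(W[...,0]-c[0],W[...,1]-c[1])<r+.015)]
    if len(q): print(n,len(q),np.round(cv2.minEnclosingCircle(q[:,:2].astype(np.float32))[0],4),q.mean(0).round(4),'zstd',q[:,2].std().round(4))
for n in ('lipstick','candle','claw_clip','leaf_holder'):
    for b in boxes_of(n,p)[:1]: print(n,np.round(b['position'],3))
"
```

```text
t 32.4 pos [ 0.5769 -0.36    0.1656] F [-0.5 -0.   0.3] w 0.999 grip 0.0 q [ 0.86  0.54 -0.54  1.34  0.28  1.34 -1.03]
S 76 [ 0.4956 -0.0925] [ 0.4953 -0.0924  0.0511] zstd 0.0029
M 168 [0.6106 0.2382] [0.6107 0.2381 0.0549] zstd 0.0028
L 299 [ 0.6136 -0.1985] [ 0.6135 -0.1984  0.0588] zstd 0.0025
claw_clip [ 0.394 -0.255  0.024]
leaf_holder [0.777 0.051 0.01 ]
```

View pics/final.png

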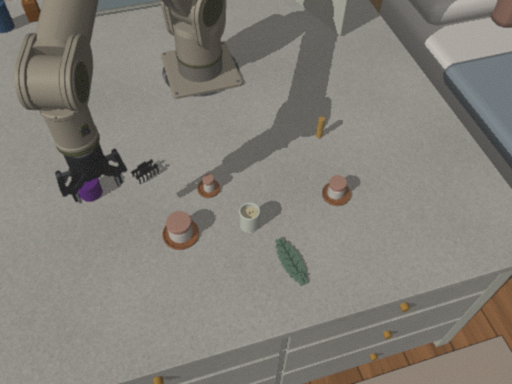

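All three tubs stand in their dishes within 4 mm of centre: small at (208,186), medium at (337,188), large at (180,228). The bystanders look unmoved and the gripper is clear.

```bash
python3 -c "
from h import *
print(ticket.hand_in())"
```

```text
the job is handed in; nothing more can be done
None
```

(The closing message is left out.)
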